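# Reset and lock out the bench supply with its key

### The job

The key was left part-way round in the key switch on top of the grey bench supply. Turn it clockwise (seen from above) all the way to its end to reset the supply, then turn it back anticlockwise to the one position where it comes out, draw it straight up and put it in the small aluminium cup, bit end down. Work it by feel and never force the key in the lock, and leave the other things on the bench where they are.

Things in the scene. Friction and masses are not known exactly. Their poses are not given: they have to be found in the camera images.
- supply: Grey steel bench supply, 160 x 200 mm, 100 mm high, fixed on the bench; origin at the centre of its underside, z up, panel towards its -x. On its top is the key switch, a round steel lock 43 mm across, 21 mm high, its vertical axis at x -20, y +20 mm here. More than 45 N in sum on the key's contacts in the lock (pressing, pulling or about 0.22 N m of twist on a stop) counts as forcing it.
- lock_face (a point): Point on the lock's axis level with its top face, 121 mm above the bench (axes as supply). The lock sits at an unmeasured angle: its 10 mm wide keyhole slot points 1.0 to 1.9 rad anticlockwise (from above) of the supply's +x. The key's bit is caught under the face and can rise only 2 mm, except where the bit lies under the slot (within about 0.12 rad). Drawn up 21 mm, the key is out.
- key: Loose steel key, 50 g, 64 mm tall, upright in the lock with its foot level with the supply's top. Origin at the foot on the shank's axis, z up the shank. Shank 8 mm round; bit sticks out to 15.5 mm towards the key's +x (6 mm thick, 4.5 to 13.5 mm above the foot); flat bow on top, 34 mm wide along x, 10 mm thick along y, 34 to 64 mm above the foot. 1 mm side play in the lock.
- key_bow (a point): Centre of the key's bow, 49 mm above the foot (axes as key); pinch it across its thickness. The bit begins 0.8 rad anticlockwise of the supply's +x. It comes out only at its hard anticlockwise stop, 0.2 to 1.1 rad from there; its hard clockwise stop is 0.4 to 1.2 rad from there. It turns against 0.035 N m of friction, plus 0.02 to 0.05 N m of spring in the last 0.3 rad clockwise.
- contact (a joint): Reset contact inside the lock, moved by the key's bit: 0 rad at rest, 0.30 rad when the key is at its clockwise stop; it springs back. It counts as reset beyond 0.26 rad.
- cup: Aluminium cup fixed on the bench, 50 mm across outside, 42 mm inside, 45 mm high, 4 mm thick floor; origin at the centre of its underside, z up.
- cup_rim (a point): Centre of the cup's mouth, 45 mm above the bench. A key let go in it with its foot near the floor stays leaning in it with the bow above the rim.
- valve_small: Bystander: standing glass valve, 24 mm across, 58 mm high; origin under its centre.
- valve_large: Bystander: standing glass valve, 34 mm across, 82 mm high; origin under its centre.
- can: Bystander: square aluminium screening can 34 x 34 x 52 mm, standing.
- driver: Bystander: screwdriver lying along its x, 180 mm long.
- pliers: Bystander: pliers lying along their x, about 160 mm long, 16 mm high.
- spool: Bystander: plastic spool, 50 mm across, 40 mm high, standing.
- tin: Bystander: round aluminium tin, 56 mm across, 45 mm high, standing.
Things that resemble listed ones, but are neither listed nor needed, are in the scene too. Several things have the shape of the key; the one meant has the colours described above.

How it is judged:
On the way, in this order (a step that is already met when the one before it is completed fails the run):
1. the key is turned clockwise to its stop while in the lock (reset contact pushed over 0.26 of 0.30 rad) (value of joint contact above 0.26 rad), for 0.2 s.
2. the key is turned back and drawn up out of the lock (its foot above the lock's face, near the lock's axis) (z of key in the frame of lock_face above 0.002 m and horizontal distance between key and lock_face below 0.06 m), for 0.05 s.
At the end, for the whole second after the job is handed in: The key rests in the cup, foot down: its foot within 22 mm of the cup's axis and less than 22 mm above the bench, its bow's centre more than 28 mm above the bench, still (under 0.02 m/s), and the reset contact has sprung back (below 0.1 rad) (horizontal distance between key and cup below 0.022 m and height (world z) of key between 0 and 0.022 m and height (world z) of key_bow above 0.028 m and linear speed of key below 0.02 m/s and value of joint contact below 0.1 rad); the robot touches nothing.
It fails at once if the key is forced in the lock: over 45 N in sum between the key and the supply with its lock (contact force between key and supply above 45 N).
It fails at once if a bystander is shifted by more than 20 mm (distance of any of valve_small, valve_large, can, driver, pliers, spool, tin from where it was at the start of the episode above 0.02 m).
It fails at once if a standing valve is tipped by more than 0.4 rad (angle between any of valve_small, valve_large's own z axis and vertical above 0.4 rad).
It also fails if it takes over 72 s, if anything falls off the work surface, if the arm or the gripper's body presses on something with over 40 N, if the wrist force passes 120 N, or if a joint passes its speed limit or range.

### The arm

A 6-joint arm with a two-finger parallel gripper is mounted at the origin on the work surface. World frame = base frame: x ahead of the robot, y to its left, z up, the work surface at z = 0. Lengths are in m, angles in rad, forces in N, time in s.
With the tool pointing down it reaches from about 0.3 to 0.75 m from the base axis. Payload 8.5 kg.
Tool frame: the origin (TCP) lies at the centre of the arm's flange, where the gripper is bolted on; the fingertips stand 166 mm ahead of it and the grasp point (between the pads) lies 147 mm ahead of it; y points along the fingers, z is the direction in which the jaws open and shut, and the axes are right-handed (so a half turn about y gives the same grasp; the last joint's range is limited). The gripper opens to 88 mm and grips with 3 to 60 N. Pads are 18 mm wide; open, the fingers measure 123 mm over their backs; the gripper's body (75 mm by 187 mm) begins 45 mm behind the grasp point.
Start: joints at [-1.55, 0.381, 1.297, -0, 1.464, -0.215], TCP at [0.128, -0.535, 0.405] pointing down, gripper open.
Joint ranges: [-3.11, 3.11], [-0.89, 2.33], [0.22, 2.48], [-1.42, 4.56], [0.17, 2.85], [-2.88, 2.88]. Speed limits (rad/s): [2.39, 2.39, 3.14, 3.14, 3.14, 3.14].

### API

Orientations are given as [roll, pitch, yaw] about the fixed x, y, z axes, in that order (R = Rz(yaw) Ry(pitch) Rx(roll)).
In Python, from workcell import ctrl gives the robot as it stands. The module is installed in compiled form; this text tells all that it offers.
- The arm moves only by the tool drive_tool, never from a script. Its argument "targets" is one flat list of numbers, 5 for each row, row after row: the opening, from -1 (shut) to 1 (fully open), then the shift along the tool's x, y, z in m, then the turn about the tool's y in rad. In form: [claw, dx, dy, dz, spin, claw, dx, dy, dz, spin, ...]. A call has 1 to 8 rows; each row shifts and turns the pose as measured when the row begins, along the tool's axes as they then stand; what a row does not reach is not made up. A row lasts 1/8 s, in which the tool goes at most 62.5 mm and 10.7 degrees, less where a joint would pass 70% of its speed; a pose out of reach is approached as far as the arm can. A call is refused whole if a number of a shift passes 0.0625 or a number of a turn 0.188, either way. A call with a gripper value outside its range is refused whole. The fingers move at their own pace and stop on an object; the grip force is fixed at half the most. Time passes only in rows, so rows that do not move let the fingers close. It gives the time, the measured TCP pose, the force and the opening at its end, in the units of the state.
- ctrl.observe(): the state, without advancing time (a new reading comes with each control period).
- ctrl.get_image(name): name is "side" or "top"; returns the picture (420x560x3 uint8, blue, green, red); there is no depth.
- ctrl.camera_model(name): a dict with "camera_matrix" (3x3 intrinsics, pixels), "cam_to_world" (4x4, takes a point from camera to world coordinates). Camera axes: x right, y up, looking along -z (the intrinsics and any distortion apply to the point x, -y, -z); pixel columns grow to the right and rows downward; lengths in m; the calibration is good to about 2 mm. A picture is of the moment at which its call begins. camera_model takes no time and is no camera call.
- ctrl.close_job(): hands the job in, once; it reports no verdict.
The state is a dict: "t": time; "joint_positions": joint angles; "joint_vel": joint speeds; "joint_torque": joint torques, N m; "tcp_pos": TCP position; "eef_rot": TCP orientation; "contact_force": force on the tool from outside, world axes, zero at the start; "moment": the same for the moment, N m; "finger_gap": finger opening in m.
Only numpy, scipy, OpenCV 4.12 (cv2) and the standard library are available. Lean on these libraries where they do the work, as an engineer would, in place of code of your own. Each camera call takes 0.05 s, during which the arm holds its last target. There are 200 camera calls.

## Working session

There is one attempt and no reset: what is moved stays moved. The work goes in short steps, Python scripts to look and compute and a tool call to move; the robot and the scene stay as the last step left them, time stands still between calls to the robot, and variables do not carry over. Pictures are saved under pics/ and viewed, about 8 in all and at most 12, crops included, and the job is handed in when it is done.

Besides the shell and the picture viewer there is one more tool, called after "Request:" as name(argument=value, ...) on one line, values as JSON. drive_tool: Moves the arm, as the interface text tells. Its arguments: {"type":"object","properties":{"targets":{"type":"array","items":{"type":"number"}}},"required":["targets"]}

```bash
mkdir -p pics
cat > h.py <<'E'
import numpy as np, cv2
from workcell import ctrl
def cam(n):
    m=ctrl.camera_model(n); return np.array(m["camera_matrix"]),np.array(m["cam_to_world"]),m
def ray(n,u,v):
    K,T,_=cam(n); d=np.linalg.inv(K)@[u,v,1]; d=T[:3,:3]@(d*[1,-1,-1]); return T[:3,3],d/np.linalg.norm(d)
def plane(n,u,v,z):
    o,d=ray(n,u,v); return o+d*(z-o[2])/d[2]
def proj(n,p):
    K,T,_=cam(n); c=T[:3,:3].T@(np.array(p)-T[:3,3]); c=c*[1,-1,-1]; q=K@c; return q[:2]/q[2]
def tri(a,b):
    (o1,d1),(o2,d2)=a,b
    A=np.stack([d1,-d2],1); s=np.linalg.lstsq(A,o2-o1,rcond=None)[0]
    p,q=o1+s[0]*d1,o2+s[1]*d2; return (p+q)/2,np.linalg.norm(p-q)
E
python3 - <<'E'
from h import *
for n in ("side","top"):
    im=ctrl.get_image(n); cv2.imwrite(f"pics/{n}0.png",im); K,T,m=cam(n); print(n,m.keys(),K.round(1).tolist(),T.round(3).tolist())
o=ctrl.observe(); print({k:np.round(v,3).tolist() for k,v in o.items()})
a=cv2.imread("pics/side0.png");b=cv2.imread("pics/top0.png")
E
```

```text
side dict_keys(['camera_matrix', 'cam_to_world']) [[449.7, 0.0, 283.3], [0.0, 449.7, 207.2], [0.0, 0.0, 1.0]] [[-0.962, 0.169, -0.214, 0.301], [-0.272, -0.579, 0.768, 0.753], [0.006, 0.797, 0.603, 0.719], [0.0, 0.0, 0.0, 1.0]]
top dict_keys(['camera_matrix', 'cam_to_world']) [[400.3, 0.0, 281.6], [0.0, 400.3, 208.4], [0.0, 0.0, 1.0]] [[-0.06, 0.969, -0.238, 0.263], [-0.998, -0.057, 0.021, 0.014], [0.007, 0.239, 0.971, 1.264], [0.0, 0.0, 0.0, 1.0]]
{'t': 0.1, 'joint_positions': [-1.55, 0.381, 1.298, 0.0, 1.464, -0.215], 'joint_vel': [0.002, -0.004, -0.001, 0.0, 0.001, 0.001], 'joint_torque': [0.003, -43.865, -22.491, 0.071, 0.034, -0.0], 'tcp_pos': [0.128, -0.535, 0.404], 'eef_rot': [-1.572, 0.0, -2.906], 'contact_force': [-0.421, 0.412, -0.276], 'moment': [0.03, 0.01, -0.036], 'finger_gap': 0.088}
```

View pics/side0.png

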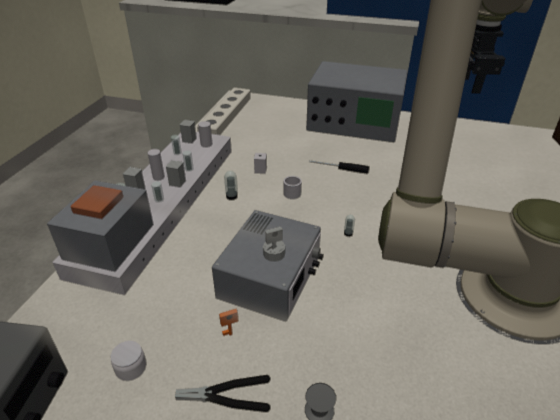

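View pics/top0.png

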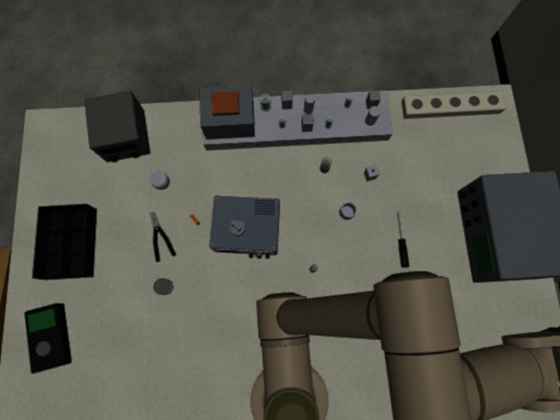

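Side picture: the supply is at about (270,260) with a steel key in its lock at (274,240). An orange key-shaped thing lies on the bench at (229,320). The open cup is at (292,187) and the closed tin at (128,360). In the top picture the supply is at (245,224), the lock at (237,227), the cup at (347,211), the orange key at (195,219) and the small valve at (313,267). The grey key in the lock fits the description (steel, upright in the lock); the orange one doesn't. I'll confirm with one crop.

Run:
```python
from h import *
a=cv2.imread("pics/side0.png");b=cv2.imread("pics/top0.png")
f=lambda im,x,y,w,h,s:cv2.resize(im[y:y+h,x:x+w],None,fx=s,fy=s,interpolation=cv2.INTER_CUBIC)
A=f(a,205,165,130,150,3);A=cv2.convertScaleAbs(A,alpha=1.5)
B=f(b,200,185,90,80,4);B=cv2.convertScaleAbs(B,alpha=1.6)
C=np.zeros((450,760,3),np.uint8);C[:450,:390]=A;C[:320,395:755]=B
cv2.imwrite("pics/c1.png",C)
```

```text
(no output)
```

View pics/c1.png

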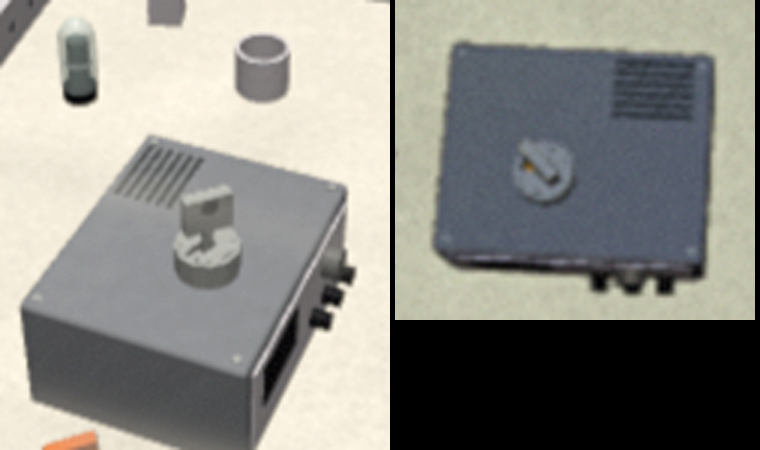

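Confirmed: a grey steel flat-bowed key stands in the round lock; the cup is the open ring at side (292,187). Now triangulating.

Run:
```python
from h import *
S=lambda x,y:ray("side",x/3+205,y/3+165)
T=lambda x,y:ray("top",(x-395)/4+200,y/4+185)
pts={"+x+y":(S(24,307),T(457,45)),"+x-y":(S(150,136),T(713,57)),"-x-y":(S(347,186),T(701,260)),"-x+y":(S(250,375),T(437,248)),
"bowtop":(S(207,192),T(538,161)),"lockface":(S(207,243),T(544,172))}
c={}
for k,v in pts.items():
    p,e=tri(*v);c[k]=p;print(k,p.round(4),round(e,4))
m=sum(c[k] for k in list(c)[:4])/4
vx=c["+x+y"]+c["+x-y"]-c["-x+y"]-c["-x-y"]; vy=c["+x+y"]+c["-x+y"]-c["+x-y"]-c["-x-y"]
yaws=np.arctan2(vx[1],vx[0]),np.arctan2(-vy[0],vy[1]);y=np.mean(yaws)
print("centre",m.round(4),"yaws",yaws, np.linalg.norm(vx)/2,np.linalg.norm(vy)/2)
R=np.array([[np.cos(y),-np.sin(y)],[np.sin(y),np.cos(y)]]);L=m[:2]+R@[-.02,.02];print("lock axis",L.round(4))
# bow line direction on top plane
a=plane("top",(522-395)/4+200,185+146/4,.164);b=plane("top",(555-395)/4+200,185+177/4,.164)
d=a-b;print("bow",((a+b)/2).round(4),"yaw",np.arctan2(d[1],d[0]),np.linalg.norm(d), "expected",y+.8)
print("proj lock", proj("top",[*L,.121]),proj("side",[*L,.121]),proj("side",[*L,.164]))
# cup rim
for n,(x,yy,w,h) in {"top":(330,195,36,34),"side":(270,165,46,40)}.items():
    im=cv2.imread(f"pics/{n}0.png")[yy:yy+h,x:x+w].astype(int)
    g=im[:,:,2]
    print(n); print(np.array2string(g[::2,::1] if n=="top" else g[::2,::2],max_line_width=250))
```

```text
+x+y [0.5996 0.1861 0.0963] 0.0011
+x-y [ 0.5784 -0.0065  0.0987] 0.0013
-x-y [0.4243 0.0112 0.0999] 0.0009
-x+y [0.4444 0.2034 0.098 ] 0.0017
bowtop [0.4935 0.1213 0.1658] 0.0036
lockface [0.494  0.1214 0.1222] 0.0032
centre [0.5117 0.0986 0.0982] yaws (np.float64(-0.11297713565349901), np.float64(-0.10716383432506539)) 0.1556868366657496 0.19351145022647723
lock axis [0.494  0.1206]
bow [0.4917 0.1209 0.164 ] yaw 0.759984397627239 0.032362945046088464 expected 0.6899295150107179
proj lock [237.48013315 227.51643421] [274.87645702 246.40680603] [274.7513136 229.6985485]
top
[[126 127 126 125 126 125 127 125 125 125 125 125 123 123 124 121 119 121 123 123 121 122 121 121 120 120 122 120 119 120 122 121 122 121 121 119]
 [125 126 124 121 127 124 124 129 124 124 125 125 125 127 125 126 124 122 124 124 123 122 122 119 121 120 121 119 120 120 123 122 121 120 118 117]
 [125 124 127 125 125 123 124 125 120 123 125 126 127 125 126 123 124 123 120 123 122 124 126 123 124 122 123 124 122 123 121 123 124 122 119 120]
 [126 124 125 124 122 124 129 127 124 126 127 125 126 128 129 129 127 123 126
[... 3187 characters left out ...]
1  82 164 164 164 164 165 164 161]
 [167 167 168 167 170 170 160  77  81  83  86  86  84  84  79  81 165 164 164 164 163 164 165]
 [168 168 169 171 169 168 161  77  82  84  87  87  87  84  79  90 164 163 164 165 165 164 165]
 [169 167 167 170 170 167 164  99  79  84  86  86  86  82  76 110 166 167 165 167 166 164 164]
 [168 168 169 169 166 166 165 160 112  85  85  84  83  84 108 151 164 165 165 166 164 163 163]
 [167 169 168 167 167 168 166 166 164 152 136 134 137 151 162 164 163 163 163 163 163 164 165]
 [169 169 168 169 168 167 166 165 163 164 164 164 164 162 161 163 162 162 164 162 162 164 164]
 [169 167 167 166 166 166 164 163 160 163 163 162 161 162 163 163 163 162 163 163 163 162 163]]
```

Request:
drive_tool(targets=[1, 0, 0, 0, -0.152, 1, 0, 0, 0, -0.152, 1, 0, 0, 0, -0.152, 1, -0.058, 0, -0.0225, 0, 1, -0.058, 0, -0.0225, 0, 1, -0.058, 0, -0.0225, 0, 1, -0.058, 0, -0.0225, 0, 1, -0.058, 0, -0.0225, 0])

```text
t: 1.1
tcp_pos: [0.276, -0.2594, 0.4021]
eef_rot: [-1.576, 0.005, -2.441]
contact_force: [0.4, -0.3, 0.3]
finger_gap: 0.0884
```

```bash
cat >> h.py <<'E'
def to(x,y,z,yaw=None):
    o=ctrl.observe();p=np.array(o["tcp_pos"]);r=o["eef_rot"];w=r[2]
    d=np.array([x,y,z])-p;c,s=np.cos(w),np.sin(w)
    out=[c*d[0]+s*d[1],-d[2],-s*d[0]+c*d[1]]
    print("t",round(o["t"],2),"pos",p.round(4),"rot",np.round(r,3),"gap",round(o["finger_gap"],4),"\n shift x,y,z",np.round(out,4),"spin",None if yaw is None else round(-(yaw-w),3),"F",np.round(o["contact_force"],1),"M",np.round(o["moment"],3),"j6",round(o["joint_positions"][5],2))
E
python3 - <<'E'
from h import *
to(.4938,.1208,.40,-2.45)
for s in [(292.5,181.5),(292.5,182.5)]:
    print(plane("side",*s,.045).round(4), tri(ray("side",*s),ray("top",347.2,210)))
for n in("side",): print(plane(n,228,320,.0))
print(plane("side",348,230,.03),plane("side",231,186,.04),plane("side",260,162,.03),plane("side",340,166,.01))
E
```

```text
t 1.1 pos [ 0.276  -0.2594  0.4021] rot [-1.576  0.005 -2.441] gap 0.0884 
 shift x,y,z [-0.4117  0.0021 -0.15  ] spin 0.009 F [ 0.4 -0.3  0.3] M [-0.074 -0.063 -0.041] j6 -0.2
[ 0.5472 -0.2211  0.045 ] (array([ 0.54521518, -0.21680618,  0.04785273]), np.float64(0.0018747366304636016))
[ 0.546  -0.2165  0.045 ] (array([ 0.54569457, -0.21752384,  0.04419377]), np.float64(0.0011579421649457783))
[0.56020191 0.22662701 0.        ]
[ 0.37273755 -0.07975684  0.03      ] [ 0.70083367 -0.16163704  0.04      ] [ 0.67018506 -0.3149711   0.03      ] [ 0.44554478 -0.39126529  0.01      ]
```

Request:
drive_tool(targets=[0.4, -0.055, 0, -0.02, 0, 0.4, -0.055, 0, -0.02, 0, 0.4, -0.055, 0, -0.02, 0, 0.4, -0.055, 0, -0.02, 0, 0.4, -0.055, 0, -0.02, 0, 0.4, -0.055, 0, -0.02, 0, 0.4, -0.05, 0, -0.02, 0, 0.4, -0.02, 0, -0.01, 0])

```text
t: 2.1
tcp_pos: [0.4896, 0.1294, 0.404]
eef_rot: [-1.576, 0.004, -2.439]
contact_force: [1.0, 0.0, -0.7]
finger_gap: 0.0618
```

Run:
```python
from h import *
to(.4938,.1208,.36,-2.45)
```

```text
t 2.1 pos [0.4896 0.1294 0.404 ] rot [-1.576  0.004 -2.439] gap 0.0618 
 shift x,y,z [0.0024 0.044  0.0093] spin 0.011 F [ 1.   0.  -0.7] M [-0.016 -0.027 -0.065] j6 0.89
```

Request:
drive_tool(targets=[0.4, 0.0024, 0.02, 0.0093, 0.01, 0.4, 0, 0.03, 0, 0, 0.4, 0, 0.013, 0, 0, 0.4, 0, 0, 0, 0])

```text
t: 2.6
tcp_pos: [0.4943, 0.1232, 0.3387]
eef_rot: [-1.577, 0.003, -2.445]
contact_force: [0.2, -0.7, 0.0]
finger_gap: 0.0619
```

Run:
```python
from h import *
to(.4938,.1208,.298,-2.45)
im=ctrl.get_image("side");c=im[160:290,210:340];cv2.imwrite("pics/s1.png",cv2.convertScaleAbs(cv2.resize(c,None,fx=4.5,fy=4.5,interpolation=cv2.INTER_CUBIC),alpha=1.5))
```

```text
t 2.6 pos [0.4943 0.1232 0.3387] rot [-1.577  0.003 -2.445] gap 0.0619 
 shift x,y,z [0.0019 0.0407 0.0015] spin 0.005 F [ 0.2 -0.7  0. ] M [-0.04   0.003  0.028] j6 0.88
```

View pics/s1.png

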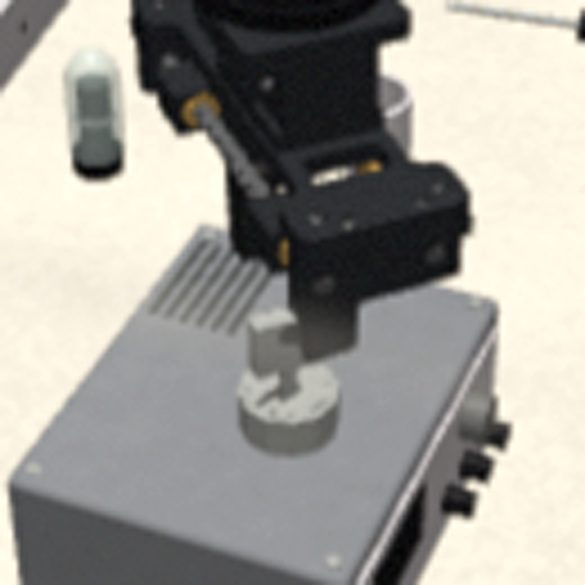

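The near finger is down beside the bow (crop (330,320)), and the bow is free between the fingers at (275,340). Next I centre and descend.

Request:
drive_tool(targets=[0.4, 0.002, 0.01, 0.002, 0, 0.4, 0, 0.02, 0, 0, 0.4, 0, 0.009, 0, 0, 0.4, 0, 0, 0, 0])

```text
t: 3.15
tcp_pos: [0.4945, 0.12, 0.3009]
eef_rot: [-1.573, 0.008, -2.445]
contact_force: [-0.0, 0.7, 0.0]
finger_gap: 0.0619
```

Run:
```python
from h import *
to(.4938,.1208,.299,-2.45)
```

```text
t 3.15 pos [0.4945 0.12   0.3009] rot [-1.573  0.008 -2.445] gap 0.0619 
 shift x,y,z [ 0.      0.0019 -0.0011] spin 0.005 F [-0.   0.7  0. ] M [-0.009  0.017 -0.048] j6 0.88
```

Request:
drive_tool(targets=[-0.5, 0, 0.002, -0.001, 0, -0.65, 0, 0, 0, 0, -0.7, 0, 0, 0, 0, -0.7, 0, 0, 0, 0, -0.7, 0, 0, 0, 0])

```text
t: 3.78
tcp_pos: [0.4941, 0.1208, 0.3004]
eef_rot: [-1.571, 0.01, -2.445]
contact_force: [-0.2, -0.4, -0.5]
finger_gap: 0.0145
```

Run:
```python
from h import *
to(.4938,.1208,.299,-2.45)
```

```text
t 3.77 pos [0.4941 0.1208 0.3004] rot [-1.571  0.01  -2.445] gap 0.0145 
 shift x,y,z [ 0.0002  0.0014 -0.0002] spin 0.005 F [-0.2 -0.4 -0.5] M [-0.037 -0.029 -0.054] j6 0.88
```

Request:
drive_tool(targets=[-0.74, 0, 0, 0, 0, -0.77, 0, 0, 0, 0, -0.77, 0, 0, 0, 0])

```text
t: 4.15
tcp_pos: [0.4941, 0.1208, 0.3004]
eef_rot: [-1.571, 0.01, -2.445]
contact_force: [0.1, 0.3, 0.2]
finger_gap: 0.0101
```

Run:
```python
from h import *
to(.4938,.1208,.299,-2.45)
```

```text
t 4.15 pos [0.4941 0.1208 0.3004] rot [-1.571  0.01  -2.445] gap 0.0101 
 shift x,y,z [ 0.0002  0.0014 -0.0002] spin 0.005 F [0.1 0.3 0.2] M [-0.01   0.08   0.008] j6 0.88
```

Request:
drive_tool(targets=[-0.8, 0, 0, 0, 0, -0.8, 0, 0, 0, 0, -0.8, 0, 0, 0, 0.04, -0.8, 0, 0, 0, 0.04])

```text
t: 4.65
tcp_pos: [0.494, 0.1209, 0.3004]
eef_rot: [-1.572, 0.01, -2.528]
contact_force: [-0.4, 1.8, 0.1]
finger_gap: 0.0098
```

Run:
```python
from h import *
to(.4938,.1208,.299,-2.45)
```

```text
t 4.65 pos [0.494  0.1209 0.3004] rot [-1.572  0.01  -2.528] gap 0.0098 
 shift x,y,z [ 0.0003  0.0014 -0.    ] spin -0.078 F [-0.4  1.8  0.1] M [0.334 0.081 0.05 ] j6 0.96
```

Request:
drive_tool(targets=[-0.8, 0, 0, 0, 0.05, -0.8, 0, 0, 0, 0.05, -0.8, 0, 0, 0, 0.05, -0.8, 0, 0, 0, 0.05, -0.8, 0, 0, 0, 0])

```text
t: 5.28
tcp_pos: [0.4936, 0.1219, 0.3004]
eef_rot: [-1.578, 0.01, -2.733]
contact_force: [0.1, -0.8, 0.5]
finger_gap: 0.0096
```

Run:
```python
from h import *
to(.4938,.1208,.299,-2.45)
im=ctrl.get_image("side");c=im[190:290,220:330];cv2.imwrite("pics/s2.png",cv2.convertScaleAbs(cv2.resize(c,None,fx=5.5,fy=5.5,interpolation=cv2.INTER_CUBIC),alpha=1.5))
```

```text
t 5.28 pos [0.4936 0.1219 0.3004] rot [-1.578  0.01  -2.733] gap 0.0096 
 shift x,y,z [0.0003 0.0014 0.0011] spin -0.283 F [ 0.1 -0.8  0.5] M [-0.015  0.011 -0.005] j6 1.17
```

View pics/s2.png

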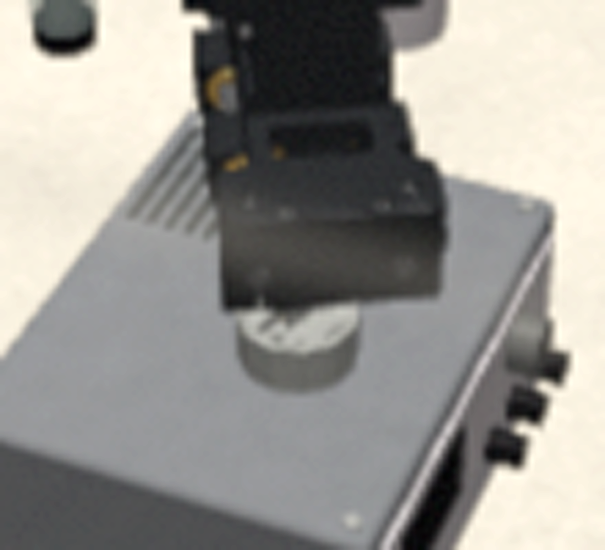

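The fingers stand over the lock at crop (295,330), pinching the bow; nothing else is near. Next come small steps by feel.

Request:
drive_tool(targets=[-0.8, 0, 0, -0.0005, 0.04, -0.8, 0, 0, 0, 0.03, -0.8, 0, 0, 0, 0])

```text
t: 5.7
tcp_pos: [0.4935, 0.1221, 0.3004]
eef_rot: [-1.578, 0.009, -2.803]
contact_force: [-0.0, -0.6, -0.3]
finger_gap: 0.0098
```

```bash
cat >> h.py <<'E'
def st():
    from scipy.spatial.transform import Rotation as Ro
    o=ctrl.observe();p=np.array(o["tcp_pos"]);R=Ro.from_euler("xyz",o["eef_rot"]).as_matrix()
    F=np.array(o["contact_force"]);M=np.array(o["moment"])
    print("t",round(o["t"],2),"grasp",(p+R[:,1]*.147).round(4),"yaw",round(o["eef_rot"][2],3),"gap",round(o["finger_gap"],4),"F",F.round(1),"M",M.round(3),"tau",np.round(o["joint_torque"][5],3))
E
python3 -c "
from h import *
st()"
```

```text
t 5.7 grasp [0.4944 0.1235 0.1534] yaw -2.803 gap 0.0098 F [-0.  -0.6 -0.3] M [0.012 0.031 0.033] tau 0.192
```

Request:
drive_tool(targets=[-0.8, 0, 0, 0, 0.03, -0.8, 0, 0, 0, 0.03])

```text
t: 5.95
tcp_pos: [0.4935, 0.1221, 0.3004]
eef_rot: [-1.578, 0.009, -2.865]
contact_force: [0.1, 0.5, 1.0]
finger_gap: 0.0094
```

```bash
python3 -c "
from h import *
st()"
```

```text
t 5.95 grasp [0.4944 0.1235 0.1534] yaw -2.865 gap 0.0094 F [0.1 0.5 1. ] M [ 0.012 -0.01   0.031] tau -0.305
```

Request:
drive_tool(targets=[-0.8, 0, 0, 0, 0.03, -0.8, 0, 0, 0, 0.03])

```text
t: 6.2
tcp_pos: [0.4935, 0.1221, 0.3004]
eef_rot: [-1.579, 0.008, -2.93]
contact_force: [-0.1, 1.3, -0.7]
finger_gap: 0.0096
```

```bash
python3 -c "
from h import *
st()"
```

```text
t 6.2 grasp [0.4944 0.1235 0.1534] yaw -2.93 gap 0.0096 F [-0.1  1.3 -0.7] M [0.079 0.053 0.032] tau -0.295
```

Request:
drive_tool(targets=[-0.8, 0, 0, 0, 0.03, -0.8, 0, 0, 0, 0.03])

```text
t: 6.45
tcp_pos: [0.4935, 0.1222, 0.3004]
eef_rot: [-1.579, 0.008, -2.994]
contact_force: [-0.1, 0.3, -0.3]
finger_gap: 0.0093
```

```bash
python3 -c "
from h import *
st()"
```

```text
t 6.45 grasp [0.4944 0.1236 0.1534] yaw -2.994 gap 0.0093 F [-0.1  0.3 -0.3] M [0.039 0.006 0.066] tau -0.294
```

Request:
drive_tool(targets=[-0.8, 0, 0, 0, 0.03, -0.8, 0, 0, 0, 0.03])

```text
t: 6.7
tcp_pos: [0.4935, 0.1222, 0.3004]
eef_rot: [-1.58, 0.007, -3.058]
contact_force: [0.2, -0.6, -0.6]
finger_gap: 0.0096
```

```bash
python3 -c "
from h import *
st()"
```

```text
t 6.7 grasp [0.4944 0.1236 0.1534] yaw -3.058 gap 0.0096 F [ 0.2 -0.6 -0.6] M [0.034 0.008 0.055] tau -0.294
```

Request:
drive_tool(targets=[-0.8, 0, 0, 0, 0.025, -0.8, 0, 0, 0, 0.025])

```text
t: 6.95
tcp_pos: [0.4935, 0.1222, 0.3004]
eef_rot: [-1.58, 0.007, -3.112]
contact_force: [0.4, -0.2, -0.1]
finger_gap: 0.0099
```

```bash
python3 -c "
from h import *
st()"
```

```text
t 6.95 grasp [0.4944 0.1236 0.1534] yaw -3.112 gap 0.0099 F [ 0.4 -0.2 -0.1] M [0.033 0.045 0.045] tau -0.235
```

Request:
drive_tool(targets=[-0.8, 0, 0, 0, 0.025, -0.8, 0, 0, 0, 0.025])

```text
t: 7.2
tcp_pos: [0.4935, 0.1222, 0.3004]
eef_rot: [-1.581, 0.006, 3.118]
contact_force: [0.5, 0.8, 0.0]
finger_gap: 0.0093
```

```bash
python3 -c "
from h import *
st()"
```

```text
t 7.2 grasp [0.4944 0.1236 0.1534] yaw 3.118 gap 0.0093 F [0.5 0.8 0. ] M [0.065 0.029 0.045] tau -0.238
```

Request:
drive_tool(targets=[-0.8, 0, 0, 0, 0.025, -0.8, 0, 0, 0, 0.025])

```text
t: 7.45
tcp_pos: [0.4935, 0.1222, 0.3004]
eef_rot: [-1.581, 0.006, 3.064]
contact_force: [0.1, 0.4, 0.2]
finger_gap: 0.0098
```

```bash
python3 -c "
from h import *
st()"
```

```text
t 7.45 grasp [0.4944 0.1237 0.1534] yaw 3.064 gap 0.0098 F [0.1 0.4 0.2] M [0.093 0.025 0.036] tau -0.238
```

Request:
drive_tool(targets=[-0.8, 0, 0, 0, 0.025, -0.8, 0, 0, 0, 0.025])

```text
t: 7.7
tcp_pos: [0.4935, 0.1222, 0.3004]
eef_rot: [-1.581, 0.005, 3.011]
contact_force: [0.6, 0.6, 0.7]
finger_gap: 0.0095
```

```bash
python3 -c "
from h import *
st()"
```

```text
t 7.7 grasp [0.4944 0.1236 0.1534] yaw 3.011 gap 0.0095 F [0.6 0.6 0.7] M [ 0.088 -0.023  0.067] tau -0.238
```

Request:
drive_tool(targets=[-0.8, 0, 0, 0, 0.025, -0.8, 0, 0, 0, 0.025])

```text
t: 7.95
tcp_pos: [0.4935, 0.1222, 0.3004]
eef_rot: [-1.582, 0.005, 2.957]
contact_force: [-0.2, 1.2, 0.4]
finger_gap: 0.0102
```

```bash
python3 -c "
from h import *
st()"
```

```text
t 7.95 grasp [0.4945 0.1237 0.1534] yaw 2.957 gap 0.0102 F [-0.2  1.2  0.4] M [ 0.114 -0.035  0.093] tau -0.238
```

Request:
drive_tool(targets=[-0.8, 0, 0, 0, 0.02])

```text
t: 8.07
tcp_pos: [0.4935, 0.1222, 0.3004]
eef_rot: [-1.582, 0.004, 2.936]
contact_force: [0.3, 0.8, -0.2]
finger_gap: 0.0094
```

```bash
python3 -c "
from h import *
st()"
```

```text
t 8.07 grasp [0.4945 0.1237 0.1534] yaw 2.936 gap 0.0094 F [ 0.3  0.8 -0.2] M [ 0.153 -0.     0.035] tau -0.156
```

```bash
cat >> h.py <<'E'
def av(n=4):
    L=[]
    for i in range(n):
        ctrl.get_image("top");o=ctrl.observe();L.append([*o["contact_force"],*o["moment"],o["finger_gap"]*1e3,o["eef_rot"][2]])
    a=np.array(L);print("t",round(o["t"],2),"F",a.mean(0)[:3].round(2),"M",a.mean(0)[3:6].round(3),"gap",a.mean(0)[6].round(2),"yaw",a[-1,7].round(3))
E
python3 -c "
from h import *
av()"
```

```text
t 8.28 F [0.13 0.41 0.22] M [0.077 0.004 0.044] gap 9.65 yaw 2.937
```

Request:
drive_tool(targets=[-0.8, 0, 0, 0, 0.025])

```text
t: 8.4
tcp_pos: [0.4935, 0.1222, 0.3004]
eef_rot: [-1.582, 0.004, 2.911]
contact_force: [-0.7, -0.4, -0.4]
finger_gap: 0.0098
```

```bash
python3 -c "
from h import *
av()"
```

```text
t 8.6 F [-0.18  0.54 -0.09] M [0.099 0.006 0.029] gap 9.8 yaw 2.912
```

Request:
drive_tool(targets=[-0.8, 0, 0, 0, 0.025, -0.8, 0, 0, 0, 0.025])

```text
t: 8.85
tcp_pos: [0.4935, 0.1223, 0.3004]
eef_rot: [-1.582, 0.004, 2.859]
contact_force: [0.9, 1.8, -0.5]
finger_gap: 0.0095
```

```bash
python3 -c "
from h import *
av()"
```

```text
t 9.05 F [ 0.33  1.14 -0.38] M [ 0.227 -0.029  0.061] gap 9.56 yaw 2.861
```

Request:
drive_tool(targets=[-0.8, 0, 0, 0, 0.025, -0.8, 0, 0, 0, 0.025])

```text
t: 9.3
tcp_pos: [0.4935, 0.1223, 0.3004]
eef_rot: [-1.583, 0.003, 2.808]
contact_force: [0.7, 1.6, 0.2]
finger_gap: 0.0098
```

```bash
python3 -c "
from h import *
av()"
```

```text
t 9.5 F [ 0.1   1.39 -0.02] M [ 0.233 -0.044  0.082] gap 9.72 yaw 2.81
```

Request:
drive_tool(targets=[-0.8, 0, 0, 0, 0.025, -0.8, 0, 0, 0, 0.025])

```text
t: 9.75
tcp_pos: [0.4936, 0.1223, 0.3004]
eef_rot: [-1.583, 0.003, 2.757]
contact_force: [0.7, 1.2, 0.3]
finger_gap: 0.01
```

```bash
python3 -c "
from h import *
av()"
```

```text
t 9.95 F [ 0.17  1.46 -0.41] M [ 0.278 -0.078  0.091] gap 9.76 yaw 2.759
```

Request:
drive_tool(targets=[-0.8, 0, 0, 0, 0.02])

```text
t: 10.07
tcp_pos: [0.4936, 0.1223, 0.3005]
eef_rot: [-1.583, 0.002, 2.738]
contact_force: [0.1, 1.4, -0.7]
finger_gap: 0.0092
```

```bash
python3 -c "
from h import *
av(6)"
```

```text
t 10.38 F [ 0.77  1.22 -0.3 ] M [ 0.276 -0.084  0.092] gap 9.76 yaw 2.739
```

Request:
drive_tool(targets=[-0.8, 0, 0, 0, 0.025])

```text
t: 10.5
tcp_pos: [0.4936, 0.1223, 0.3004]
eef_rot: [-1.583, 0.002, 2.713]
contact_force: [0.3, 1.4, -0.1]
finger_gap: 0.0095
```

```bash
python3 -c "
from h import *
av(5)"
```

```text
t 10.75 F [ 0.81  1.34 -0.17] M [ 0.274 -0.117  0.074] gap 9.67 yaw 2.714
```

Request:
drive_tool(targets=[-0.8, 0, 0, 0, 0.025])

```text
t: 10.88
tcp_pos: [0.4936, 0.1223, 0.3004]
eef_rot: [-1.583, 0.002, 2.688]
contact_force: [1.4, 1.4, -0.7]
finger_gap: 0.0099
```

```bash
python3 -c "
from h import *
av(5)"
```

```text
t 11.12 F [ 1.16  1.71 -0.28] M [ 0.326 -0.163  0.079] gap 9.79 yaw 2.689
```

Request:
drive_tool(targets=[-0.8, 0, 0, 0, 0.025])

```text
t: 11.25
tcp_pos: [0.4936, 0.1223, 0.3005]
eef_rot: [-1.583, 0.002, 2.663]
contact_force: [2.0, 1.5, -1.2]
finger_gap: 0.0097
```

```bash
python3 -c "
from h import *
av(5)"
```

```text
t 11.5 F [ 0.7   1.6  -0.42] M [ 0.312 -0.178  0.079] gap 9.74 yaw 2.664
```

Request:
drive_tool(targets=[-0.8, 0, 0, 0, 0.025])

```text
t: 11.62
tcp_pos: [0.4936, 0.1223, 0.3004]
eef_rot: [-1.583, 0.001, 2.638]
contact_force: [1.6, 1.4, -1.1]
finger_gap: 0.0096
```

```bash
python3 -c "
from h import *
av(5)"
```

```text
t 11.88 F [ 1.31  1.62 -0.4 ] M [ 0.307 -0.188  0.11 ] gap 9.79 yaw 2.639
```

Request:
drive_tool(targets=[-0.8, 0, 0, 0, 0.02])

```text
t: 12.0
tcp_pos: [0.4936, 0.1223, 0.3005]
eef_rot: [-1.583, 0.001, 2.618]
contact_force: [1.7, 1.8, -0.5]
finger_gap: 0.0099
```

```bash
python3 -c "
from h import *
av(6)"
```

```text
t 12.3 F [ 1.35  1.99 -0.64] M [ 0.33  -0.214  0.088] gap 9.66 yaw 2.619
```

Request:
drive_tool(targets=[-0.8, 0, 0, 0, 0.015])

```text
t: 12.42
tcp_pos: [0.4937, 0.1223, 0.3005]
eef_rot: [-1.583, 0.001, 2.604]
contact_force: [0.7, 1.4, -0.8]
finger_gap: 0.0097
```

```bash
python3 -c "
from h import *
av(6)"
```

```text
t 12.72 F [ 1.53  2.15 -0.96] M [ 0.365 -0.249  0.096] gap 9.66 yaw 2.604
```

Request:
drive_tool(targets=[-0.8, 0, 0, 0, 0.02])

```text
t: 12.85
tcp_pos: [0.4936, 0.1223, 0.3004]
eef_rot: [-1.583, 0.001, 2.583]
contact_force: [1.6, 1.6, -1.2]
finger_gap: 0.01
```

```bash
python3 -c "
from h import *
av(6)"
```

```text
t 13.15 F [ 1.23  2.11 -1.  ] M [ 0.337 -0.263  0.083] gap 9.66 yaw 2.584
```

Run:
```python
from h import *
a=ctrl.get_image("side")[200:270,240:310];b=ctrl.get_image("top")[205:250,212:262]
C=np.zeros((400,800,3),np.uint8);f=lambda c:cv2.convertScaleAbs(cv2.resize(c,(400,400),interpolation=cv2.INTER_CUBIC),alpha=2)
C[:,:400]=f(a);C[:,400:]=f(b);cv2.imwrite("pics/s3.png",C)
```

```text
(no output)
```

View pics/s3.png

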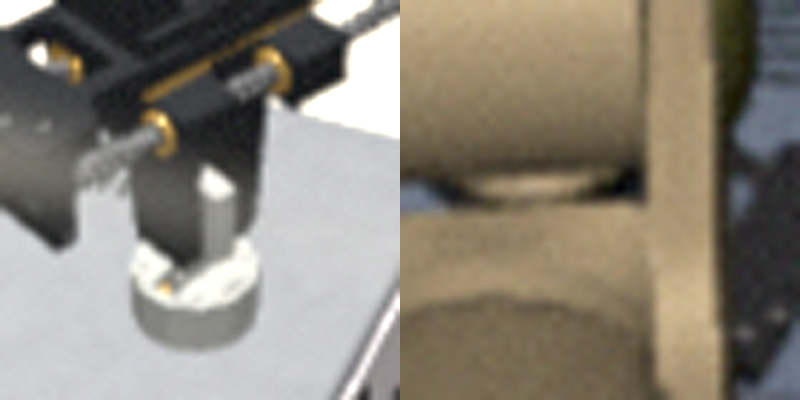

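Run:
```python
from h import *
from scipy.spatial.transform import Rotation as Ro
o=ctrl.observe();p=np.array(o["tcp_pos"]);R=Ro.from_euler("xyz",o["eef_rot"]).as_matrix()
for nm,x,y,z in [("tipN",0,.166,-.005),("tipN l",-.009,.166,-.005),("tipN r",.009,.166,-.005),("tipN back",0,.166,-.02),("tipF l",-.009,.166,.005),("tipF r",.009,.166,.005),("top of bow",0,.137,0),("body front",0,.102,-.09),("body front+",0,.102,.09),("bodyx",.037,.102,-.09),("bodyx-",-.037,.102,-.09),("knuckle",0,.12,-.03)]:
    u=proj("side",p+R@[x,y,z]);print(nm,u.round(1),((u-[240,200])*5.714).round(0))
print(o["finger_gap"],(p+R@[0,.147,0]).round(4))
```

```text
tipN [272.  243.4] [183. 248.]
tipN l [269.  241.1] [166. 235.]
tipN r [275.1 245.7] [200. 261.]
tipN back [266.1 246.8] [149. 267.]
tipF l [272.8 238.9] [188. 222.]
tipF r [278.9 243.5] [222. 248.]
top of bow [274.  230.8] [194. 176.]
body front [235.6 237.1] [-25. 212.]
body front+ [308.2 198. ] [390. -12.]
bodyx [248.8 247.7] [ 50. 272.]
bodyx- [223. 227.] [-97. 155.]
knuckle [261.8 230.6] [125. 175.]
0.00984849206255408 [0.4947 0.1238 0.1535]
```

The picture shows the near finger at (190,200) and the bow's end sticking out past the pad at (215,215), in line with the jaws. So the key has followed the turn. I'll keep feeling for the stop.

Request:
drive_tool(targets=[-0.8, 0, 0, 0, 0.02])

```text
t: 13.38
tcp_pos: [0.4937, 0.1223, 0.3005]
eef_rot: [-1.583, 0.001, 2.563]
contact_force: [2.4, 1.8, -0.8]
finger_gap: 0.0099
```

```bash
python3 -c "
from h import *
av(6)"
```

```text
t 13.68 F [ 2.12  2.22 -0.91] M [ 0.447 -0.364  0.11 ] gap 9.88 yaw 2.564
```

Request:
drive_tool(targets=[-0.8, 0, 0, 0, 0.015])

```text
t: 13.8
tcp_pos: [0.4937, 0.1223, 0.3005]
eef_rot: [-1.583, 0.0, 2.549]
contact_force: [1.1, 3.1, -1.4]
finger_gap: 0.0099
```

```bash
python3 -c "
from h import *
av(6)"
```

```text
t 14.1 F [ 2.11  2.71 -1.21] M [ 0.527 -0.441  0.164] gap 9.67 yaw 2.55
```

Mz has climbed from 0.09 to 0.164 and the side force rose too: that is the clockwise stop, held for about 0.4 s. Next I turn back anticlockwise.

Request:
drive_tool(targets=[-0.8, 0, 0, 0, -0.04, -0.8, 0, 0, 0, -0.07, -0.8, 0, 0, 0, -0.08, -0.8, 0, 0, 0, -0.08, -0.8, 0, 0, 0, -0.08, -0.8, 0, 0, 0, -0.08, -0.8, 0, 0, 0, -0.08])

```text
t: 14.98
tcp_pos: [0.493, 0.1209, 0.3004]
eef_rot: [-1.577, 0.003, 3.075]
contact_force: [2.3, 0.1, 0.2]
finger_gap: 0.0101
```

```bash
python3 -c "
from h import *
av(3);st()"
```

```text
t 15.12 F [ 1.06  0.12 -0.08] M [-0.05  -0.201 -0.03 ] gap 9.81 yaw 3.071
t 15.12 grasp [0.4936 0.1218 0.1534] yaw 3.071 gap 0.0101 F [1.7 0.1 0.4] M [-0.115 -0.177  0.021] tau -0.305
```

Request:
drive_tool(targets=[-0.8, 0.0003, 0, 0, -0.08, -0.8, 0, 0, 0, -0.09, -0.8, 0, 0, 0, -0.09, -0.8, 0, 0, 0, -0.09, -0.8, 0, 0, 0, -0.09, -0.8, 0, 0, 0, -0.09, -0.8, 0, 0, 0, -0.09, -0.8, 0, 0, 0, -0.09])

```text
t: 16.12
tcp_pos: [0.493, 0.1205, 0.3004]
eef_rot: [-1.572, 0.007, -2.498]
contact_force: [2.9, 0.1, -1.0]
finger_gap: 0.0096
```

```bash
python3 -c "
from h import *
av(3);st()"
```

```text
t 16.27 F [ 2.1   1.35 -0.94] M [ 0.119 -0.379 -0.031] gap 9.86 yaw -2.501
t 16.27 grasp [0.4936 0.1213 0.1534] yaw -2.501 gap 0.0096 F [ 2.3  0.8 -0.5] M [ 0.131 -0.379 -0.026] tau -0.312
```

Request:
drive_tool(targets=[-0.8, -0.0006, 0, 0, -0.05, -0.8, 0, 0, 0, -0.06, -0.8, 0, 0, 0, -0.06, -0.8, 0, 0, 0, -0.06])

```text
t: 16.77
tcp_pos: [0.4933, 0.1206, 0.3004]
eef_rot: [-1.571, 0.005, -2.277]
contact_force: [2.2, 0.7, 0.6]
finger_gap: 0.0098
```

```bash
python3 -c "
from h import *
av(4);st()"
```

```text
t 16.98 F [ 1.74  1.12 -0.79] M [ 0.154 -0.353 -0.029] gap 9.55 yaw -2.279
t 16.98 grasp [0.4938 0.1212 0.1534] yaw -2.279 gap 0.0094 F [ 1.9  1.2 -0.5] M [ 0.162 -0.356 -0.011] tau -0.065
```

Request:
drive_tool(targets=[-0.8, -0.0004, 0, 0, -0.03, -0.8, 0, 0, 0, -0.03])

```text
t: 17.23
tcp_pos: [0.4936, 0.1207, 0.3004]
eef_rot: [-1.57, 0.005, -2.218]
contact_force: [1.1, 0.3, -1.0]
finger_gap: 0.0098
```

```bash
python3 -c "
from h import *
av(4)
L=np.array([.4938,.1208])
for n,u in (('top',((528-395)/4+200,185+165/4)),('side',(240+165/5.714,200+287/5.714))):
    p=plane(n,*u,.121);d=p[:2]-L;print(n,p,np.hypot(*d),np.arctan2(d[1],d[0]))
"
```

```text
t 17.43 F [ 1.48 -0.32 -0.61] M [-0.127 -0.33  -0.023] gap 9.71 yaw -2.219
top [0.49845879 0.13276481 0.121     ] 0.012839826148449912 1.1994833140757164
side [0.50207185 0.13452307 0.121     ] 0.016023298280088194 1.0283427221901473
```

Request:
drive_tool(targets=[-0.8, 0, 0, 0, -0.03, -0.8, 0, 0, 0, -0.03])

```text
t: 17.68
tcp_pos: [0.4936, 0.1207, 0.3004]
eef_rot: [-1.57, 0.005, -2.156]
contact_force: [2.1, -0.7, -0.4]
finger_gap: 0.0099
```

```bash
python3 -c "
from h import *
av(4)"
```

```text
t 17.88 F [ 1.64 -0.82 -0.3 ] M [-0.096 -0.356 -0.05 ] gap 9.66 yaw -2.158
```

Request:
drive_tool(targets=[-0.8, 0, 0, 0, -0.025, -0.8, 0, 0, 0, -0.025])

```text
t: 18.12
tcp_pos: [0.4936, 0.1207, 0.3005]
eef_rot: [-1.569, 0.005, -2.105]
contact_force: [1.7, -0.6, -1.2]
finger_gap: 0.0101
```

```bash
python3 -c "
from h import *
av(4)"
```

```text
t 18.32 F [ 1.64 -0.45 -0.38] M [-0.138 -0.411 -0.038] gap 9.8 yaw -2.107
```

Request:
drive_tool(targets=[-0.8, 0, 0, 0, -0.02, -0.8, 0, 0, 0, -0.02])

```text
t: 18.58
tcp_pos: [0.4936, 0.1207, 0.3005]
eef_rot: [-1.569, 0.005, -2.065]
contact_force: [1.9, -1.0, -1.1]
finger_gap: 0.0097
```

```bash
python3 -c "
from h import *
av(4)"
```

```text
t 18.77 F [ 2.07 -0.55 -0.25] M [-0.187 -0.443 -0.067] gap 9.82 yaw -2.066
```

Request:
drive_tool(targets=[-0.8, 0, 0, 0, -0.02])

```text
t: 18.9
tcp_pos: [0.4936, 0.1207, 0.3005]
eef_rot: [-1.569, 0.005, -2.045]
contact_force: [1.9, -0.6, -0.4]
finger_gap: 0.0099
```

```bash
python3 -c "
from h import *
av(6)"
```

```text
t 19.2 F [ 1.92 -0.87 -0.9 ] M [-0.173 -0.463 -0.04 ] gap 9.67 yaw -2.046
```

Request:
drive_tool(targets=[-0.8, 0, 0, 0, -0.02, -0.8, 0, 0, 0, -0.02])

```text
t: 19.45
tcp_pos: [0.4937, 0.1207, 0.3005]
eef_rot: [-1.568, 0.005, -2.004]
contact_force: [3.1, -1.4, -1.3]
finger_gap: 0.0099
```

```bash
python3 -c "
from h import *
av(6)"
```

```text
t 19.75 F [ 2.9  -0.93 -1.09] M [-0.218 -0.56  -0.056] gap 9.69 yaw -2.005
```

Request:
drive_tool(targets=[-0.8, 0, 0, 0, -0.02])

```text
t: 19.88
tcp_pos: [0.4938, 0.1207, 0.3005]
eef_rot: [-1.568, 0.005, -1.984]
contact_force: [3.2, -1.1, -2.3]
finger_gap: 0.0103
```

```bash
python3 -c "
from h import *
av(6)"
```

```text
t 20.18 F [ 3.6  -1.2  -2.18] M [-0.27  -0.756 -0.035] gap 9.78 yaw -1.985
```

Request:
drive_tool(targets=[-0.8, 0, 0, 0, -0.015])

```text
t: 20.3
tcp_pos: [0.4939, 0.1206, 0.3005]
eef_rot: [-1.568, 0.005, -1.97]
contact_force: [5.1, -1.3, -2.1]
finger_gap: 0.0094
```

```bash
python3 -c "
from h import *
av(6)"
```

```text
t 20.6 F [ 4.14 -0.96 -1.72] M [-0.299 -0.931 -0.071] gap 9.6 yaw -1.97
```

Request:
drive_tool(targets=[-0.8, -0.0002, 0, 0.0006, 0.02, -0.8, 0, 0, 0, 0, -0.8, 0, -0.002, 0, 0, -0.8, 0, -0.002, 0, 0])

```text
t: 21.1
tcp_pos: [0.4941, 0.1207, 0.3045]
eef_rot: [-1.57, 0.004, -1.992]
contact_force: [3.3, -0.2, -2.4]
finger_gap: 0.0099
```

```bash
python3 -c "
from h import *
av(4);st()"
```

```text
t 21.3 F [ 2.58 -1.14  0.17] M [-0.275 -0.559 -0.024] gap 9.75 yaw -1.992
t 21.3 grasp [0.4945 0.1212 0.1576] yaw -1.992 gap 0.0095 F [ 2.5 -0.9  0.6] M [-0.255 -0.581 -0.018] tau -0.031
```

Request:
drive_tool(targets=[-0.8, 0, -0.003, 0, 0, -0.8, 0, -0.003, 0, 0, -0.8, 0, -0.003, 0, 0])

```text
t: 21.68
tcp_pos: [0.4938, 0.1208, 0.3138]
eef_rot: [-1.571, 0.004, -1.992]
contact_force: [2.3, -0.4, -2.3]
finger_gap: 0.0095
```

Run:
```python
from h import *
av(3)
a=ctrl.get_image("side")[190:270,235:315]
cv2.imwrite("pics/s4.png",cv2.convertScaleAbs(cv2.resize(a,(560,560),interpolation=cv2.INTER_CUBIC),alpha=1.6))
```

```text
t 21.82 F [ 0.81  0.04 -0.17] M [ 0.    -0.211  0.006] gap 9.71 yaw -1.992
```

View pics/s4.png

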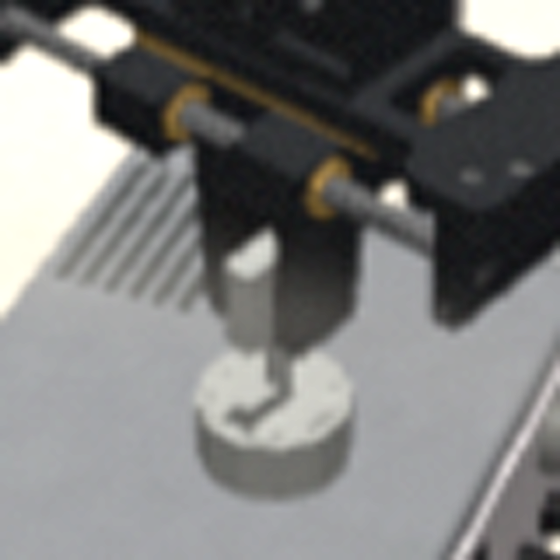

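The shank now shows at (280,375) and the slot at (255,405) lies under the bit: the key is rising freely. I'll draw it out.

Request:
drive_tool(targets=[-0.8, 0, -0.003, 0, 0, -0.8, 0, -0.003, 0, 0, -0.8, 0, -0.004, 0, 0, -0.8, 0, -0.004, 0, 0, -0.8, 0, -0.004, 0, 0, -0.8, 0, -0.004, 0, 0, -0.9, 0, 0, 0, 0, -0.9, 0, 0, 0, 0])

```text
t: 22.88
tcp_pos: [0.4932, 0.1208, 0.3371]
eef_rot: [-1.573, 0.003, -1.991]
contact_force: [0.6, 0.2, -1.1]
finger_gap: 0.0098
```

Run:
```python
from h import *
av(3);st();to(.5455,-.2175,.38)
a=ctrl.get_image("side")[180:270,235:325]
cv2.imwrite("pics/s5.png",cv2.convertScaleAbs(cv2.resize(a,(540,540),interpolation=cv2.INTER_CUBIC),alpha=1.6))
```

```text
t 23.02 F [-0.07  0.17 -0.15] M [-0.036 -0.05  -0.009] gap 9.7 yaw -1.991
t 23.02 grasp [0.4932 0.1213 0.1901] yaw -1.991 gap 0.0097 F [ 0.5  0.1 -0.2] M [-0.043 -0.05  -0.002] tau -0.0
t 23.02 pos [0.4932 0.1208 0.3371] rot [-1.573  0.003 -1.991] gap 0.0097 
 shift x,y,z [ 0.2875 -0.0429  0.1858] spin None F [ 0.5  0.1 -0.2] M [-0.043 -0.05  -0.002] j6 0.43
```

View pics/s5.png

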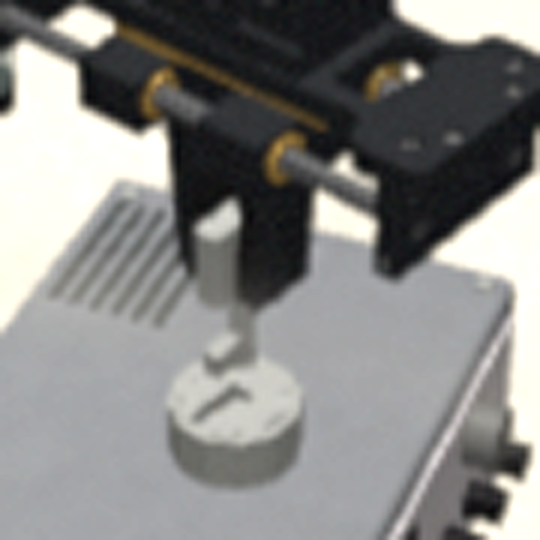

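The key is clear of the lock, with its bit visible at (225,352) above the slot at (220,400). Next I lift it and carry it to the cup.

Request:
drive_tool(targets=[-1, 0, -0.025, 0, 0, -1, 0, -0.02, 0, 0, -1, 0.04, 0, 0.025, 0, -1, 0.048, 0, 0.03, 0, -1, 0.048, 0, 0.03, 0, -1, 0.048, 0, 0.03, 0, -1, 0.048, 0, 0.03, 0, -1, 0.04, 0, 0.026, 0])

```text
t: 24.08
tcp_pos: [0.5398, -0.2043, 0.3818]
eef_rot: [-1.573, 0.003, -1.985]
contact_force: [0.3, -0.0, -1.5]
finger_gap: 0.0098
```

Run:
```python
from h import *
to(.5435,-.222,.30);st()
```

```text
t 24.07 pos [ 0.5398 -0.2043  0.3818] rot [-1.573  0.003 -1.985] gap 0.0098 
 shift x,y,z [0.0147 0.0818 0.0106] spin None F [ 0.3 -0.  -1.5] M [-0.062  0.003 -0.026] j6 -0.15
t 24.07 grasp [ 0.5396 -0.2037  0.2348] yaw -1.985 gap 0.0098 F [ 0.3 -0.  -1.5] M [-0.062  0.003 -0.026] tau 0.637
```

Request:
drive_tool(targets=[-1, 0.0147, 0, 0.0106, 0, -1, 0, 0.04, 0, 0, -1, 0, 0.04, 0, 0, -1, 0, 0.031, 0, 0, -1, 0, 0, 0, 0])

```text
t: 24.7
tcp_pos: [0.5439, -0.2228, 0.2675]
eef_rot: [-1.573, 0.004, -1.987]
contact_force: [-0.5, 0.3, 0.0]
finger_gap: 0.0097
```

Run:
```python
from h import *
to(.5435,-.222,.214)
c=np.array([.5455,-.2175]);print(proj("side",[*c,.045]),proj("top",[*c,.045]))
a=ctrl.get_image("side")[140:220,250:330]
cv2.imwrite("pics/s6.png",cv2.convertScaleAbs(cv2.resize(a,(560,560),interpolation=cv2.INTER_CUBIC),alpha=1.6))
```

```text
t 24.7 pos [ 0.5439 -0.2228  0.2675] rot [-1.573  0.004 -1.987] gap 0.0097 
 shift x,y,z [-0.0006  0.0535 -0.0007] spin None F [-0.5  0.3  0. ] M [-0.038 -0.067  0.029] j6 -0.18
[292.78163865 182.32410029] [347.21071647 209.81808497]
```

View pics/s6.png

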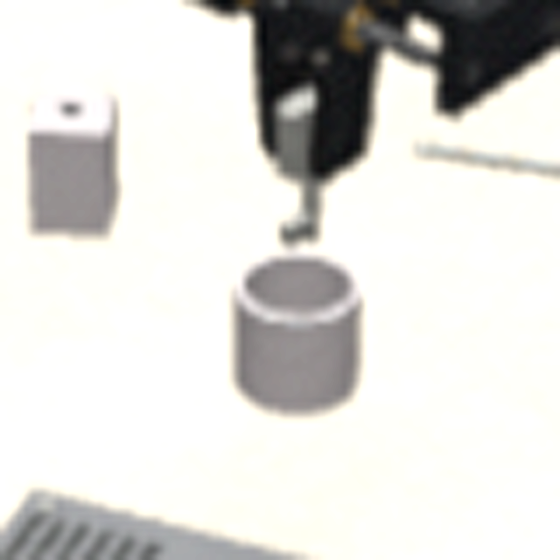

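The key hangs over the cup: bit at (300,232), shank at (315,200), rim centre at (298,289), nothing in the way. Lowering it in.

Request:
drive_tool(targets=[-1, 0, 0.015, 0, 0, -1, 0, 0.015, 0, 0, -1, 0, 0.012, 0, 0, -1, 0, 0, 0, 0])

```text
t: 25.25
tcp_pos: [0.545, -0.2226, 0.2272]
eef_rot: [-1.566, 0.003, -1.987]
contact_force: [-0.9, -1.0, -0.1]
finger_gap: 0.0098
```

Run:
```python
from h import *
to(.5435,-.2235,.214)
print(proj("side",[.5439,-.2228,.0675]))
a=ctrl.get_image("side")[140:220,250:330]
cv2.imwrite("pics/s7.png",cv2.convertScaleAbs(cv2.resize(a,(560,560),interpolation=cv2.INTER_CUBIC),alpha=1.6))
```

```text
t 25.25 pos [ 0.545  -0.2226  0.2272] rot [-1.566  0.003 -1.987] gap 0.0098 
 shift x,y,z [ 0.0015  0.0132 -0.001 ] spin None F [-0.9 -1.  -0.1] M [-0.094 -0.05  -0.007] j6 -0.18
[294.03082708 174.31133453]
```

View pics/s7.png

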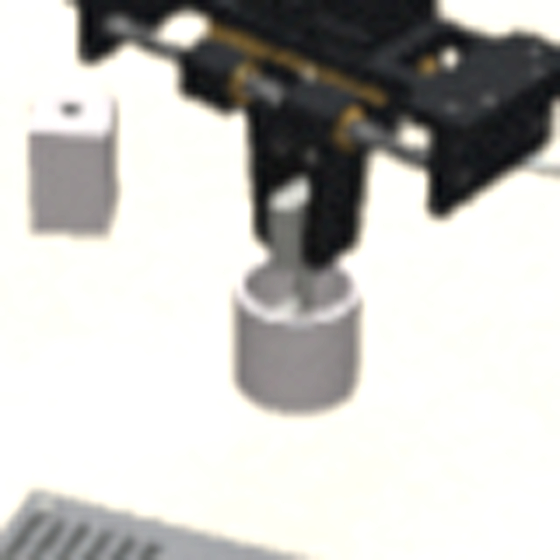

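Request:
drive_tool(targets=[-1, 0.0015, 0.006, -0.001, 0, -1, 0, 0.005, 0, 0, -1, 0, 0, 0, 0, -1, 0, 0, 0, 0])

```text
t: 25.8
tcp_pos: [0.5437, -0.2239, 0.2168]
eef_rot: [-1.563, 0.003, -1.987]
contact_force: [-0.1, -0.0, -1.0]
finger_gap: 0.0096
```

Run:
```python
from h import *
st();to(.5435,-.2235,.214);av(3)
```

```text
t 25.8 grasp [ 0.5449 -0.224   0.0698] yaw -1.987 gap 0.0096 F [-0.1 -0.  -1. ] M [-0.072 -0.069  0.009] tau 0.0
t 25.8 pos [ 0.5437 -0.2239  0.2168] rot [-1.563  0.003 -1.987] gap 0.0096 
 shift x,y,z [-0.0003  0.0028 -0.0003] spin None F [-0.1 -0.  -1. ] M [-0.072 -0.069  0.009] j6 -0.18
t 25.95 F [-0.21  0.26 -0.22] M [-0.055 -0.051 -0.   ] gap 9.74 yaw -1.987
```

No contact with the cup. The foot is about 17 mm above the bench; I'll go 2 mm lower and release.

Request:
drive_tool(targets=[-1, 0, 0.002, 0, 0, -0.6, 0, 0, 0, 0, -0.2, 0, 0, 0, 0, 0.4, 0, 0, 0, 0, 0.6, 0, 0, 0, 0, 0.6, 0, 0, 0, 0, 0.6, 0, 0, 0, 0])

```text
t: 26.82
tcp_pos: [0.5438, -0.2239, 0.2151]
eef_rot: [-1.562, 0.002, -1.987]
contact_force: [0.3, -0.9, 1.0]
finger_gap: 0.0654
```

Request:
drive_tool(targets=[0.6, 0, -0.02, 0, 0, 0.6, 0, -0.04, 0, 0, 0.6, 0, -0.05, 0, 0, 0.6, 0, -0.05, 0, 0, 0.6, 0, 0, 0, 0])

```text
t: 27.45
tcp_pos: [0.5423, -0.2238, 0.3795]
eef_rot: [-1.564, 0.003, -1.987]
contact_force: [-0.7, 0.3, -0.2]
finger_gap: 0.0703
```

Run:
```python
from h import *
st()
a=ctrl.get_image("side")
C=np.zeros((420,800,3),np.uint8);C[:,:420]=cv2.convertScaleAbs(cv2.resize(a[140:220,250:330],(420,420),interpolation=cv2.INTER_CUBIC),alpha=1.6)
C[:285,420:]=cv2.resize(a,(380,285));cv2.imwrite("pics/s8.png",C)
```

```text
t 27.45 grasp [ 0.5435 -0.2238  0.2326] yaw -1.987 gap 0.0703 F [-0.7  0.3 -0.2] M [-0.083 -0.051 -0.035] tau 0.0
```

View pics/s8.png

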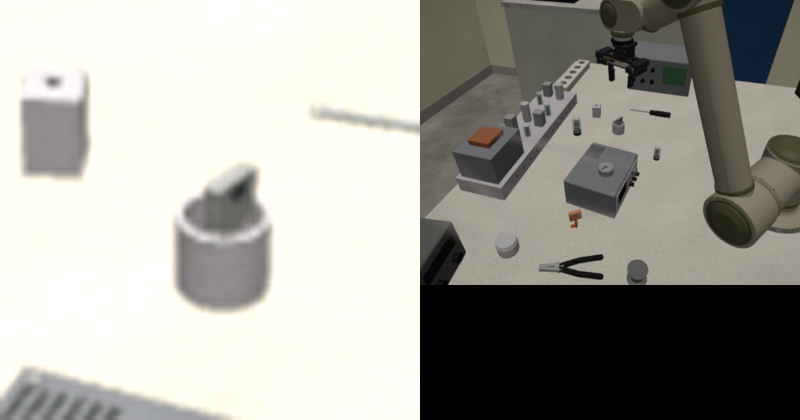

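The key stands leaning in the cup with its bow above the rim at (233,193). The gripper is clear and the bystanders are in place, so I'm handing in.

```bash
python3 -c "
from h import *
av(4); print(ctrl.close_job())"
```

```text
t 27.7 F [-0.27  0.03 -0.6 ] M [-0.054 -0.075  0.006] gap 70.59 yaw -1.987
the job is handed in; nothing more can be done
None
```

I turned the key clockwise to its stop, turned it back, drew it out and left it in the cup. I handed the job in at about 28 s; no verdict is reported.

- **Clockwise stop:** I felt the twist rise from about 0.09 to 0.16 N m and held it there for about 0.4 s. I couldn't read the reset contact itself, so the reset is judged by feel only.
- **Turning back:** I turned anticlockwise until the side force pointed as a stop would. The twist itself hardly changed there. The key then rose freely by 36 mm, and the picture showed it clear of the lock.
- **In the cup:** The last picture shows the key leaning in the cup, bow above the rim. The gripper is clear and touching nothing, and the bystanders look unmoved.

**Disagreement:** the clockwise stop came about 1.29 rad from the start by my jaw angle, although the text gives at most 1.2 rad. I put this down to a small error in measured angles and some give at the stop. Wrist force stayed under about 5 N and twist at about 0.16 N m, both averaged readings, so nothing I measured pointed to forcing the key.

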